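# Set spring dividers to a marked housing and hold them there

## Robot

A 6-joint arm with a two-finger parallel gripper is mounted at the origin on the work surface; the furniture and walls round the work are solid. World frame = base frame: x ahead of the robot, y to its left, z up, the work surface at z = 0. Lengths are in m, angles in rad, forces in N, time in s.
With the tool pointing down it reaches from about 0.3 to 0.875 m from the base axis. Payload 6.4 kg.
Tool frame: the origin (TCP) lies midway between the tips of the shut fingers; the grasp point (between the pads) lies 19 mm behind it; z points along the fingers, y is the line along which they close (so a half turn about z gives the same grasp; the last joint's range is limited). The gripper opens to 88 mm and grips with 3 to 60 N. Pads are 18 mm wide; open, the fingers measure 123 mm over their backs; the gripper's body (75 mm by 187 mm) begins 45 mm behind the grasp point.
Start: joints at [-0.206, 0.181, 1.607, -0, 1.354, -0.206], TCP at [0.575, 0, 0.239] pointing down, gripper open.
Joint ranges: [-2.99, 2.99], [-0.89, 2.07], [0.3, 2.58], [-1.14, 4.28], [0, 2.63], [-3.12, 3.12]. Speed limits (rad/s): [2.57, 2.57, 3.01, 3.14, 3.14, 3.14].

## Interface

Orientations are given as a unit quaternion [w, x, y, z].
In Python, from plant import telemetry, eyes, order gives the robot as it stands.
- The arm moves only by the tool apply_moves, never from a script. Its argument "rows" is a list of rows, each an object of numbers: "fingers": the closure, from -1 (fully open) to 1 (shut); "dx", "dy", "dz": the shift along the tool's x, y, z in m; "turn": the turn about the tool's z in degrees. In form: [{"fingers": .., "dx": .., "dy": .., "dz": .., "turn": ..}, ...]. A call has 1 to 20 rows; each row shifts and turns the commanded pose from where the row before left it, along the tool's axes as they then stand; what a row does not reach is not made up. A row lasts 1/8 s, in which the tool goes at most 62.5 mm and 10.7 degrees, less where a joint would pass 70% of its speed; a pose out of reach is approached as far as the arm can. A call with a gripper value outside its range is refused whole. The fingers move at their own pace and stop on an object; "grip_force" is the grip in N (left out, the last holds). Time passes only in rows, so rows that do not move let the fingers close. It gives the time, the measured TCP pose, the force, the opening and the grip force at its end, in the units of the state.
- telemetry.get_state(): the state, without advancing time (a new reading comes with each control period).
- eyes.read_camera(name): name is "scene" or "side" or "wrist"; returns the picture (400x640x3 uint8, blue, green, red); there is no depth.
- eyes.camera_model(name): a dict with "mtx" (3x3 intrinsics, pixels), "R" (3x3) and "t" (3): a world point X has camera coordinates R X + t. Camera axes: x right, y down, z forward; pixel columns grow to the right and rows downward; lengths in m; the calibration is good to about 2 mm. A picture is of the moment at which its call begins: read the wrist's pose just before it. camera_model takes no time and is no camera call; for the wrist camera it gives the pose at the moment of the call.
- order.sign_off(): hands the job in; it is judged then, once.
Trained networks look in the newest picture that a camera, given by its name, has taken for a name from the list of things; names that differ only in an ending like _2 or _b are one class to them, and where a whole thing is asked for, a point or a joint stands for the part that bears it (a point fixed in the world has none). Each returns a list of dicts, best first, with "confidence" (0 to 1); they miss things now and then, are a little off and sometimes report something else, mostly with a low value. They report only what shows in the picture. A call takes as long as a camera call. They do not tell look-alikes from the thing itself.
- eyes.trace(camera, label): "mask" (400x640 bool, what is visible of it) and "position" ([column, row] in pixels, amid what is visible of it).
The state is a dict: "time": time; "joint_pos": joint angles; "joint_vel": joint speeds; "joint_torque": joint torques, N m; "tcp_pos": TCP position; "tcp_rot": TCP orientation; "ft_force": force on the tool from outside, world axes, zero at the start; "wrist_torque": the same for the moment, N m; "width": finger opening in m; "finger_force": force on a finger pad.
Only numpy, scipy, OpenCV 4.12 (cv2) and the standard library are available. Lean on these libraries where they do the work, as an engineer would, in place of code of your own. Each camera call takes 0.05 s, during which the arm holds its last target. There are 200 camera calls.

## Task

I want the dividers set to the housing pencilled on the wood block. Swing the steel keeper arm of the dividers' stand outward until it clicks into its ball catch, lift the spring dividers out by their finger plates, and squeeze them until the points stand exactly as far apart as the two pencil lines that run across the block. Hold that opening steady with one point straight above each line, a few millimetres clear of the wood, and finish while still holding it there so that I can run the nut down; do not shift the block or the other tools on the bench.

Things in the scene. Friction and masses are not known exactly. Their poses are not given: they have to be found in the camera images.
- stand: Wooden stand for the dividers, base plate 180 x 108 x 12 mm, fixed to the bench. Origin on the bench under the base, +x the way the dividers' points face. A rear saddle carries the bow, a low nose rest with cheeks and lip (to 34 mm high) the legs near the points; between them the space beside the legs is free down to the base plate (12 mm).
- keeper (a joint): Keeper arm's hinge, vertical axis, rad. 0: the flat steel arm lies across and close above both legs near the points, so they cannot be lifted. Grows as it swings outward (anticlockwise from above, knob going forward past the points); stays where left (0.03 N m). At 1.70 a sprung ball in the stand snaps into a hole in the arm (about 1 N at the knob to enter); solid stop just past it. Starts at 0 to 0.2.
- keeper_hinge (a point): Point on the keeper's hinge axis, on the stand's left post, 43 mm above the bench.
- keeper_knob (a point): Middle of the turned wooden knob that stands upright on the free end of the keeper arm: 17 mm diameter, from 48 to 76 mm above the bench, 92 mm from the hinge axis. This point is 63 mm above the bench.
- dividers: Steel spring dividers, 190 mm long, 0.14 kg, lying points down at 25 degrees. Origin at the legs' pivot; +x along the middle line towards the points, +y to the left leg, +z square to both. Bow and stem lie behind the pivot (from x = -47 mm); legs are 7 x 8 mm bars, points 145 mm from the pivot. Centre of mass at x = 61 mm. A spindle 42 mm from the pivot stands out 13 mm beyond the right leg, with a brass nut.
- finger_plates (a point): Point on the dividers' middle line, 85 mm from the pivot, midway between the two ribbed finger plates (30 mm along the leg, 13 mm high) on the outsides of the legs, about 48 mm above the bench at the start. Over the plates the dividers measure about 52 mm at rest and 34 mm when the points are 32 mm apart, when the plates are parallel.
- point_l (a point): Tip of the left point (+y of the dividers).
- point_r (a point): Tip of the right point.
- leg_l (a joint): How far each leg is squeezed in from rest, rad; the bow spring moves both legs alike. 0: at rest, points 58 mm apart. Distance between the points = 290 mm x sin(0.2014 - value); 0.0908 gives 32 mm. The spring pushes back with 0 N at rest rising evenly to about 7 N on each plate at 32 mm, and reopens the legs when let go. Limit 0.17.
- stock: The marked-out wood block, 50 x 120 x 30 mm, loose on the bench, flat. Origin at the middle of its underside; the two pencil lines run across its top along x (50 mm), at y = +16 and -16 mm (32 mm apart); a pencilled cross between them marks the waste. The lines also run down its near face.
- line_l (a point): Middle of the left pencil line on the block's top face, 30 mm above the bench. Axes as the block's: x along the line, y across it, z up.
- line_r (a point): Middle of the right pencil line, likewise.
- screws: Bystander: small carton of screws at the back; leave alone.
- carpenter_pencil: Bystander: black pencil behind the block; leave alone.
- gauge: Bystander: wooden marking gauge in front, right of the stand, 75 mm high; leave alone.
- sander: Bystander: cork sanding block, left of the stand and farther away; leave alone.
Things that resemble listed ones, but are neither listed nor needed, are in the scene too. Leave any blue look-alike of the stock alone.

How it is judged:
On the way, in this order (a step that is already met when the one before it is completed fails the run):
1. the keeper arm is swung out and seated in its ball catch (value of joint keeper above 1.66 rad), for 0.2 s.
2. the dividers are lifted clear of the stand in the fingers (height (world z) of finger_plates above 0.075 m and contact force between the fingers and dividers above 2 N and contact force between dividers and stand below 0.1 N), for 0.2 s.
3. the points are 32 mm apart, one above each pencil line, and held so for two seconds (distance between point_l and point_r between 0.03 and 0.034 m and ((y of point_l in the frame of line_l between -0.004 and 0.004 m and x of point_l in the frame of line_l between -0.025 and 0.025 m and z of point_l in the frame of line_l between 0 and 0.012 m and y of point_r in the frame of line_r between -0.004 and 0.004 m and x of point_r in the frame of line_r between -0.025 and 0.025 m and z of point_r in the frame of line_r between 0 and 0.012 m) or (y of point_l in the frame of line_r between -0.004 and 0.004 m and x of point_l in the frame of line_r between -0.025 and 0.025 m and z of point_l in the frame of line_r between 0 and 0.012 m and y of point_r in the frame of line_l between -0.004 and 0.004 m and x of point_r in the frame of line_l between -0.025 and 0.025 m and z of point_r in the frame of line_l between 0 and 0.012 m)) and contact force between the fingers and dividers above 2 N and contact force between dividers and stock below 0.3 N and contact force between dividers and stand below 0.1 N and linear speed of dividers below 0.02 m/s and angular speed of dividers below 0.2 rad/s), for 2 s.
At the end, for the whole second after the job is handed in: The fingers hold the dividers still, carried by nothing else: points 30 to 34 mm apart, each within 4 mm of its own pencil line, on the block's length of line, 0 to 12 mm above the wood and not touching it; keeper arm seated in its catch (joint above 1.66 rad) (all of step 3 and value of joint keeper above 1.66 rad); the arm keeps its last pose, push and grip.
It fails at once if the marked block is shifted by more than 10 mm (distance of stock from where it was at the start of the episode above 0.01 m).
It fails at once if the block is struck hard with the dividers (over 25 N) (contact force between dividers and stock above 25 N).
It fails at once if another tool on the bench is moved by more than 30 mm (distance of any of screws, carpenter_pencil, gauge, sander from where it was at the start of the episode above 0.03 m).
It also fails if it takes over 58 s, if anything falls off the work surface, if the arm or the gripper's body presses on something with over 40 N, if the wrist force passes 120 N, or if a joint passes its speed limit or range.

## Working session

There is one attempt and no reset: what is moved stays moved. The work goes in short steps, Python scripts to look and compute and a tool call to move; the robot and the scene stay as the last step left them, time stands still between calls to the robot, and variables do not carry over. Pictures are saved under pics/ and viewed, at most 10 in all, crops included, and the job is handed in when it is done.

Besides the shell and the picture viewer there is one more tool, called as name([rows], argument=value, ...), one row to a line, values as JSON. apply_moves: Moves the arm, as the interface text tells. Its arguments: {"type":"object","properties":{"rows":{"type":"array","items":{"type":"object","properties":{"fingers":{"type":"number"},"dx":{"type":"number"},"dy":{"type":"number"},"dz":{"type":"number"},"turn":{"type":"number"}}}},"grip_force":{"type":"number"}},"required":["rows"]}

```bash
mkdir -p pics; cat > h.py <<'E'
import numpy as np, cv2
from plant import telemetry, eyes, order
def ray(cam,px,M=None):
    M=M or eyes.camera_model(cam); R=np.array(M['R']);t=np.array(M['t']);K=np.array(M['mtx'])
    return -R.T@t, R.T@np.linalg.inv(K)@np.array([px[0],px[1],1.])
def onz(cam,px,z,M=None):
    c,d=ray(cam,px,M); return c+d*(z-c[2])/d[2]
def proj(cam,X,M=None):
    M=M or eyes.camera_model(cam); p=np.array(M['mtx'])@(np.array(M['R'])@np.array(X)+np.array(M['t'])); return p[:2]/p[2]
def tri(obs):
    A=np.zeros((3,3));b=np.zeros(3)
    for c,d in obs:
        d=d/np.linalg.norm(d);P=np.eye(3)-np.outer(d,d);A+=P;b+=P@c
    return np.linalg.solve(A,b)
E
python3 - <<'E'
from h import *
s=telemetry.get_state();print({k:np.round(v,3) for k,v in s.items()})
for c in ['scene','side','wrist']:
    M=eyes.camera_model(c);print(c,'centre',np.round(ray(c,(320,200))[0],3),'fwd',np.round(np.array(M['R'])[2],2))
    im=eyes.read_camera(c);cv2.imwrite(f'pics/{c}0.png',im)
    for l in ['keeper_knob','keeper_hinge','dividers','finger_plates','point_l','point_r','stock','line_l','line_r','stand','gauge','keeper']:
        try:
            r=eyes.trace(c,l);print(c,l,[(round(x['confidence'],2),np.round(x['position']).tolist(),int(x['mask'].sum())) for x in r[:4]])
        except Exception as e: print(l,e)
    
E
```

```text
{'time': np.float64(0.0), 'joint_pos': array([-0.206,  0.182,  1.608, -0.   ,  1.354, -0.206]), 'joint_vel': array([-0.   , -0.001, -0.   ,  0.001,  0.001,  0.003]), 'joint_torque': array([-1.0000e-03, -4.3387e+01, -3.4185e+01,  7.0000e-02,  3.9000e-02,
       -0.0000e+00]), 'tcp_pos': array([0.574, 0.   , 0.238]), 'tcp_rot': array([-0.001,  0.707,  0.707, -0.   ]), 'ft_force': array([ 0.1  ,  0.721, -0.202]), 'wrist_torque': array([-0.032, -0.026, -0.02 ]), 'finger_force': np.float64(0.0), 'width': np.float64(0.088)}
scene centre [ 0.229 -0.915  0.761] fwd [ 0.32  0.69 -0.65]
scene keeper_knob [(0.73, [274.0, 176.0], 198)]
scene keeper_hinge [(0.71, [256.0, 191.0], 1377)]
scene dividers [(0.72, [255.0, 180.0], 340)]
scene finger_plates [(0.5, [252.0, 180.0], 253)]
scene point_l [(0.55, [266.0, 183.0], 59)]
scene point_r [(0.55, [266.0, 183.0], 59)]
scene stock [(0.67, [326.0, 197.0], 462), (0.56, [406.0, 339.0], 1435)]
scene line_l [(0.9, [328.0, 199.0], 461), (0.71, [405.0, 342.0], 1426)]
scene line_r [(0.9, [328.0, 199.0], 461), (0.71, [405.0, 342.0], 1426)]
scene stand [(0.59, [2
[... 1000 characters left out ...]
 1243)]
wrist centre [0.576 0.069 0.386] fwd [-0.   -0.27 -0.96]
wrist keeper_knob [(0.84, [272.0, 169.0], 1274)]
wrist keeper_hinge [(0.56, [224.0, 159.0], 10806)]
wrist dividers []
wrist finger_plates [(0.77, [205.0, 183.0], 2008)]
wrist point_l [(0.72, [216.0, 169.0], 903), (0.47, [366.0, 258.0], 1887)]
wrist point_r [(0.72, [216.0, 169.0], 903), (0.47, [366.0, 258.0], 1887)]
wrist stock [(0.73, [364.0, 257.0], 1847), (0.66, [271.0, 171.0], 1172)]
wrist line_l [(0.69, [363.0, 261.0], 1892)]
wrist line_r [(0.69, [363.0, 261.0], 1892)]
wrist stand [(0.97, [223.0, 162.0], 10152), (0.55, [448.0, 67.0], 4240)]
wrist gauge [(0.7, [183.0, 258.0], 872)]
wrist keeper [(0.87, [270.0, 168.0], 1389)]
```

```bash
python3 - <<'E'
from h import *
s=cv2.imread('pics/scene0.png');w=cv2.imread('pics/wrist0.png')
cv2.imwrite('pics/a.png',cv2.resize(s[130:400,180:480],(800,600)*1 if 0 else (660,594),interpolation=cv2.INTER_CUBIC))
cv2.imwrite('pics/b.png',cv2.resize(w[40:340,80:480],(800,600),interpolation=cv2.INTER_CUBIC))
E
```

```text
(no output)
```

View pics/a.png

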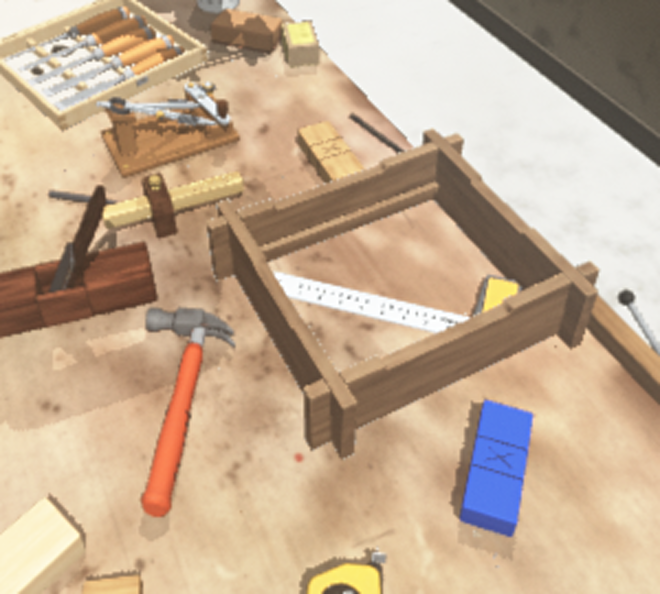

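View pics/b.png

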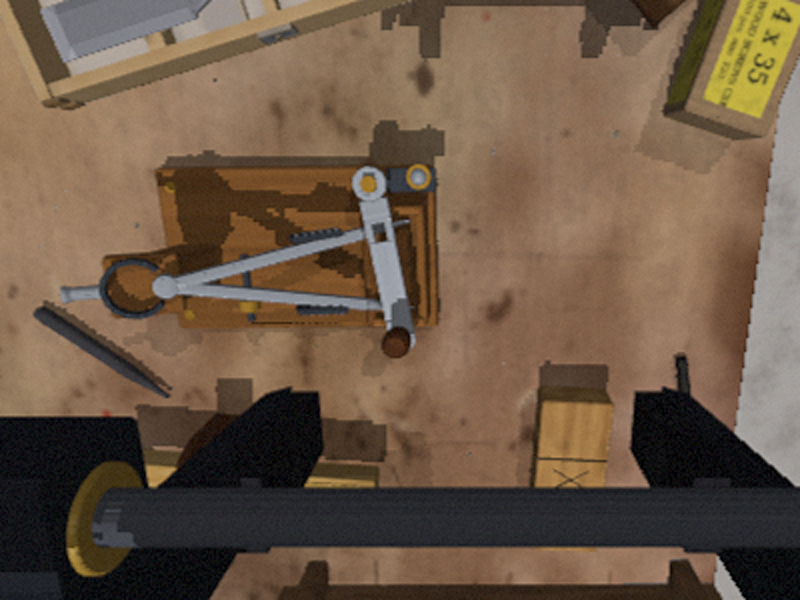

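The scene view shows the stand with the dividers at about (255,180) and the natural block at about (327,198). The blue look-alike is at (406,340). In the wrist view the hinge is at (265,131), the knob at (278,211), the pivot at (162,184), the left tip at (284,151) and the block at (366,258), partly hidden by the gripper.

```bash
python3 - <<'E'
from h import *
M=eyes.camera_model('wrist')
f=lambda u,v:(80+u/2,40+v/2)
for n,p,z in [('hinge',f(370,183),.05),('knobtop',f(397,342),.076),('pivot',f(165,287),.048+.036),('tipL',f(408,222),.023),('plateL',f(317,236),.048),('plateR',f(322,310),.048),('baseTL',f(157,168),.012),('baseTR',f(437,168),.012),('baseBR',f(437,325),.012),('baseBL',f(182,325),.012),('blkTL',f(541,401),.03),('blkTR',f(611,401),.03),('lineL-a',f(541,460),.03),('lineL-b',f(608,460),.03)]:
    print(n,np.round(onz('wrist',p,z,M),4))
for c,p in [('scene',(328,199)),('side',(338,207)),('scene',(326,197))]: print(c,onz(c,p,.02).round(3))
E
```

```text
hinge [0.5143 0.0592 0.05  ]
knobtop [ 0.5301 -0.0292  0.076 ]
pivot [0.4054 0.005  0.084 ]
tipL [0.5323 0.0342 0.023 ]
plateL [0.4806 0.0284 0.048 ]
plateR [ 0.4802 -0.0173  0.048 ]
baseTL [0.3713 0.0674 0.012 ]
baseTR [0.5507 0.0674 0.012 ]
baseBR [ 0.5487 -0.0372  0.012 ]
baseBL [ 0.3724 -0.0372  0.012 ]
blkTL [ 0.6201 -0.0861  0.03  ]
blkTR [ 0.668  -0.0861  0.03  ]
lineL-a [ 0.6215 -0.1312  0.03  ]
lineL-b [ 0.6688 -0.1312  0.03  ]
scene [ 0.637 -0.14   0.02 ]
side [ 0.643 -0.135  0.02 ]
scene [ 0.636 -0.129  0.02 ]
```

apply_moves([
  {"fingers": 0, "dx": -0.01, "dy": -0.014, "dz": 0.036},
  {"fingers": 0, "dx": -0.01, "dy": -0.014, "dz": 0.036},
  {"fingers": 0, "dx": -0.01, "dy": -0.015, "dz": 0.036},
  {"fingers": 0, "turn": 10},
  {"fingers": 0, "turn": 10},
  {"fingers": 0, "turn": 10},
  {"fingers": 0, "turn": 10},
  {"fingers": 0, "turn": 10},
  {"fingers": 0, "turn": 10},
  {"fingers": 0, "turn": 10},
  {"fingers": 0, "turn": 10},
  {"fingers": 0, "turn": 10},
  {"fingers": 0},
], grip_force=12)

```text
invalid input at $.rows[0]: expected keys fingers, dx, dy, dz, turn
```

```bash
python3 - <<'E'
from h import *
M=eyes.camera_model('wrist');s=telemetry.get_state()
im=eyes.read_camera('wrist');cv2.imwrite('pics/c.png',im)
print(s['tcp_pos'],s['tcp_rot'],s['width'],s['ft_force'],np.round(proj('wrist',[.53,-.03,.076],M)),np.round(proj('wrist',[.515,.059,.048],M)))
for l in ['keeper_knob','stock','finger_plates']:
    for r in eyes.trace('wrist',l): print(l,r['confidence'],r['position'],onz('wrist',r['position'],.065,M))
E
```

```text
[5.75021258e-01 2.58746600e-05 2.38710833e-01] [1.10435968e-05 7.07091556e-01 7.07122006e-01 9.92529108e-08] 0.08812576127112873 [-0.09156817 -0.15412943  0.54634383] [278. 212.] [266. 132.]
keeper_knob 0.59 [273.0, 169.9] [0.52401361 0.01685646 0.065     ]
stock 0.89 [363.1, 258.6] [ 0.63237457 -0.09541495  0.065     ]
finger_plates 0.91 [205.5, 182.3] [0.44489029 0.00234133 0.065     ]
```

View pics/c.png

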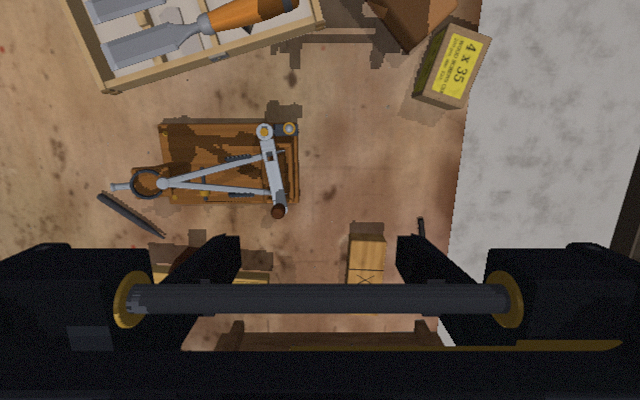

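The move was refused because every row needs all five keys. The picture is the same view as before, with the knob top at (278,212).

apply_moves([
  {"fingers": 0, "dx": -0.01, "dy": -0.014, "dz": 0.036, "turn": 0},
  {"fingers": 0, "dx": -0.01, "dy": -0.015, "dz": 0.036, "turn": 0},
  {"fingers": 0, "dx": -0.01, "dy": -0.015, "dz": 0.036, "turn": 0},
  {"fingers": 0, "dx": 0, "dy": 0, "dz": 0, "turn": 10},
  {"fingers": 0, "dx": 0, "dy": 0, "dz": 0, "turn": 10},
  {"fingers": 0, "dx": 0, "dy": 0, "dz": 0, "turn": 10},
  {"fingers": 0, "dx": 0, "dy": 0, "dz": 0, "turn": 10},
  {"fingers": 0, "dx": 0, "dy": 0, "dz": 0, "turn": 10},
  {"fingers": 0, "dx": 0, "dy": 0, "dz": 0, "turn": 10},
  {"fingers": 0, "dx": 0, "dy": 0, "dz": 0, "turn": 10},
  {"fingers": 0, "dx": 0, "dy": 0, "dz": 0, "turn": 10},
  {"fingers": 0, "dx": 0, "dy": 0, "dz": 0, "turn": 10},
  {"fingers": 0, "dx": 0, "dy": 0, "dz": 0, "turn": 0},
], grip_force=12)

```text
time: 3.78
tcp_pos: [0.5311, -0.03, 0.1308]
tcp_rot: [0.0, 1.0, 0.001, 0.0]
ft_force: [0.4, -0.6, 0.7]
width: 0.0443
finger_force: 0.0
```

```bash
python3 - <<'E'
from h import *
M=eyes.camera_model('wrist');s=telemetry.get_state()
im=eyes.read_camera('wrist');cv2.imwrite('pics/d.png',im)
print(s['tcp_pos'],s['tcp_rot'],s['width'],s['ft_force'],np.round(proj('wrist',[.53,-.03,.076],M)),np.round(proj('wrist',[.515,.059,.048],M)),proj('wrist',s['tcp_pos'],M))
for l in ['keeper_knob','stock','finger_plates']:
    for r in eyes.trace('wrist',l): print(l,r['confidence'],r['position'],onz('wrist',r['position'],.065,M))
E
```

```text
[ 0.53107374 -0.03002042  0.13077388] [1.52108106e-05 9.99999695e-01 7.78208119e-04 5.93180353e-05] 0.044319852700125624 [ 0.42644929 -0.55834582  0.72809747] [317. 220.] [215. 226.] [317.34632614 250.73770297]
keeper_knob 0.58 [273.5, 217.2] [0.5286806  0.00509225 0.065     ]
keeper_knob 0.57 [39.2, 43.8] [0.65259666 0.15878117 0.065     ]
stock 0.63 [454.2, 71.5] [ 0.63576853 -0.12496753  0.065     ]
finger_plates 0.97 [289.1, 274.3] [ 0.47758614 -0.00600837  0.065     ]
```

View pics/d.png

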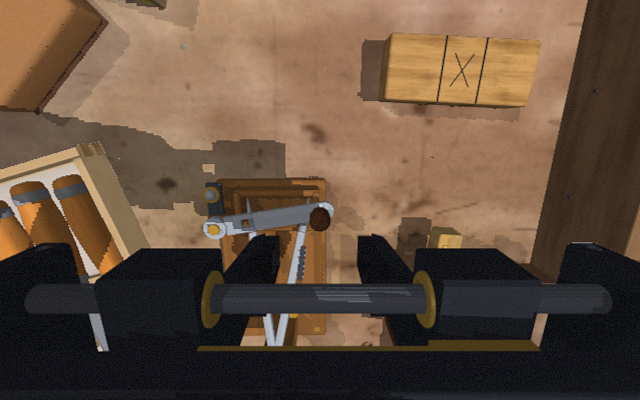

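The knob top is at (320,218), where I predicted it. The block's lines run (447,36)-(438,103) and (487,37)-(479,105).

apply_moves([
  {"fingers": 0, "dx": 0, "dy": 0, "dz": 0.04, "turn": 0},
  {"fingers": 0, "dx": 0, "dy": 0, "dz": 0.034, "turn": 0},
  {"fingers": 1, "dx": 0, "dy": 0, "dz": 0, "turn": 0},
  {"fingers": 1, "dx": 0, "dy": 0, "dz": 0, "turn": 0},
  {"fingers": 1, "dx": 0, "dy": 0, "dz": 0, "turn": 0},
  {"fingers": 1, "dx": 0, "dy": 0, "dz": 0, "turn": 0},
], grip_force=12)

```text
time: 4.72
tcp_pos: [0.5326, -0.0311, 0.0584]
tcp_rot: [0.001, 1.0, 0.0, 0.002]
ft_force: [1.1, -5.2, 1.4]
width: 0.0162
finger_force: 12.0
```

```bash
python3 - <<'E'
from h import *
# wrist camera model at picture d: reconstruct by shifting t (same orientation)
s=telemetry.get_state();M=eyes.camera_model('wrist')
R=np.array(M['R']);c=-R.T@np.array(M['t'])+np.array([.53107,-.03002,.13077])-s['tcp_pos'];M=dict(M,t=-R@c)
g=lambda p,z=.03:onz('wrist',p,z,M).round(4)
print(s['tcp_pos'])
for p in [(447,36),(438,103),(487,37),(479,105),(391,33),(540,42),(383,99),(533,108)]:print(p,g(p))
for a in np.array([.175,.5,.8,1.1,1.4,1.6,1.7,1.76]): print(a,np.round([.515+.092*np.sin(a),.059-.092*np.cos(a)],4))
E
```

```text
[ 0.53257413 -0.03113056  0.05841181]
(447, 36) [ 0.6674 -0.1322  0.03  ]
(438, 103) [ 0.6175 -0.1308  0.03  ]
(487, 37) [ 0.6667 -0.1638  0.03  ]
(479, 105) [ 0.6159 -0.1653  0.03  ]
(391, 33) [ 0.6694 -0.0879  0.03  ]
(540, 42) [ 0.6632 -0.2064  0.03  ]
(383, 99) [ 0.6206 -0.0847  0.03  ]
(533, 108) [ 0.6136 -0.2111  0.03  ]
0.175 [ 0.531  -0.0316]
0.5 [ 0.5591 -0.0217]
0.8 [ 0.581  -0.0051]
1.1 [0.597  0.0173]
1.4 [0.6057 0.0434]
1.6 [0.607  0.0617]
1.7 [0.6062 0.0709]
1.76 [0.6054 0.0763]
```

apply_moves([
  {"fingers": 1, "dx": 0.0133, "dy": -0.0035, "dz": 0, "turn": 0},
  {"fingers": 1, "dx": 0.0133, "dy": -0.0059, "dz": 0, "turn": 0},
  {"fingers": 1, "dx": 0.0116, "dy": -0.0072, "dz": 0, "turn": 0},
  {"fingers": 1, "dx": 0.0103, "dy": -0.0094, "dz": 0, "turn": 0},
  {"fingers": 1, "dx": 0.0087, "dy": -0.0105, "dz": 0, "turn": 0},
  {"fingers": 1, "dx": 0.0073, "dy": -0.0119, "dz": 0, "turn": 0},
  {"fingers": 1, "dx": 0.0054, "dy": -0.0125, "dz": 0, "turn": 0},
  {"fingers": 1, "dx": 0.0033, "dy": -0.0136, "dz": 0, "turn": 0},
  {"fingers": 1, "dx": 0.001, "dy": -0.0091, "dz": 0, "turn": 0},
  {"fingers": 1, "dx": 0, "dy": -0.0092, "dz": 0, "turn": 0},
  {"fingers": 1, "dx": 0, "dy": 0, "dz": 0, "turn": 0},
], grip_force=12)

```text
time: 6.1
tcp_pos: [0.6108, 0.0636, 0.0603]
tcp_rot: [-0.0, 1.0, 0.0, 0.006]
ft_force: [11.7, 2.2, 1.2]
width: 0.0161
finger_force: 12.0
```

apply_moves([
  {"fingers": 1, "dx": 0.004, "dy": -0.004, "dz": 0, "turn": 0},
  {"fingers": 1, "dx": 0, "dy": -0.004, "dz": 0, "turn": 0},
  {"fingers": 1, "dx": 0, "dy": -0.004, "dz": 0, "turn": 0},
  {"fingers": 1, "dx": 0, "dy": 0, "dz": 0, "turn": 0},
], grip_force=12)

```text
time: 6.6
tcp_pos: [0.6108, 0.0738, 0.0593]
tcp_rot: [0.001, 1.0, 0.0, 0.002]
ft_force: [-1.3, -5.0, 8.9]
width: 0.016
finger_force: 12.0
```

apply_moves([
  {"fingers": 1, "dx": 0, "dy": -0.003, "dz": 0, "turn": 0},
  {"fingers": 1, "dx": 0, "dy": -0.003, "dz": 0, "turn": 0},
  {"fingers": 1, "dx": 0, "dy": 0, "dz": 0, "turn": 0},
], grip_force=12)

```text
time: 6.98
tcp_pos: [0.6109, 0.0751, 0.0592]
tcp_rot: [0.004, 1.0, 0.0, 0.001]
ft_force: [-3.2, -24.2, 9.2]
width: 0.0178
finger_force: 12.0
```

apply_moves([
  {"fingers": 0.1, "dx": 0, "dy": 0.005, "dz": 0, "turn": 0},
  {"fingers": 0.1, "dx": 0, "dy": 0, "dz": 0, "turn": 0},
  {"fingers": 0.1, "dx": 0, "dy": 0, "dz": 0, "turn": 0},
  {"fingers": 0.1, "dx": 0, "dy": 0, "dz": -0.04, "turn": 0},
  {"fingers": -0.7, "dx": 0, "dy": 0, "dz": -0.05, "turn": 0},
  {"fingers": -0.7, "dx": -0.045, "dy": 0.025, "dz": 0, "turn": 0},
  {"fingers": -0.7, "dx": -0.045, "dy": 0.025, "dz": 0, "turn": 0},
  {"fingers": -0.7, "dx": -0.04, "dy": 0.02, "dz": 0, "turn": 0},
  {"fingers": -0.7, "dx": 0, "dy": 0, "dz": 0, "turn": 0},
], grip_force=12)

```text
time: 8.1
tcp_pos: [0.4766, 0.0059, 0.1462]
tcp_rot: [-0.0, 1.0, -0.001, -0.001]
ft_force: [-0.1, 0.8, -0.0]
width: 0.0746
finger_force: 0.0
```

```bash
python3 - <<'E'
from h import *
M=eyes.camera_model('wrist');s=telemetry.get_state()
im=eyes.read_camera('wrist');cv2.imwrite('pics/e.png',im)
print(s['tcp_pos'],s['tcp_rot'],s['width'],s['ft_force'])
for n,X in dict(hinge=[.515,.059,.048],mid=[.4805,.0055,.048],grasp=list(s['tcp_pos'])).items(): print(n,proj('wrist',X,M).round())
for l in ['keeper_knob','finger_plates','dividers','point_l']:
    for r in eyes.trace('wrist',l): print(l,r['confidence'],r['position'],onz('wrist',r['position'],.048,M))
E
```

```text
[0.47664812 0.00590142 0.14619164] [-3.14654271e-04  9.99999341e-01 -5.19057483e-04 -9.74724793e-04] 0.0746391971919618 [-0.10135336  0.81754052 -0.02976914]
hinge [256. 161.]
mid [318. 199.]
grasp [317. 251.]
keeper_knob 0.67 [242.6, 89.2] [0.57300787 0.06673496 0.048     ]
finger_plates 0.9 [326.1, 224.1] [ 0.45621044 -0.00196746  0.048     ]
dividers 0.61 [326.0, 224.6] [ 0.45571715 -0.00187806  0.048     ]
dividers 0.35 [334.1, 208.7] [ 0.47115228 -0.00916533  0.048     ]
point_l 0.87 [298.4, 221.7] [0.45859941 0.02366353 0.048     ]
point_l 0.86 [334.3, 209.0] [ 0.47086534 -0.00935206  0.048     ]
```

View pics/e.png

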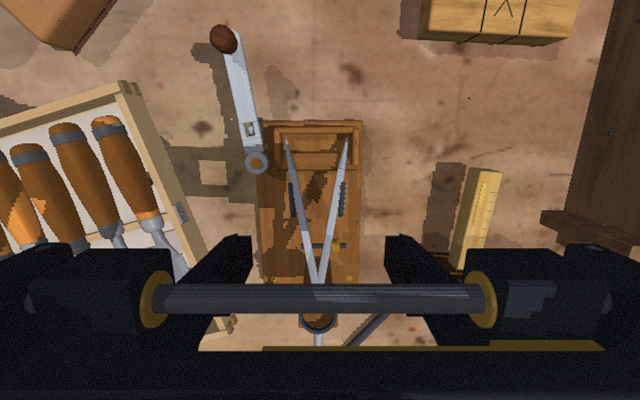

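The arm now points outward, with the knob at (223,38). The plates are at (293,199) and (342,199), which matches my estimate.

```bash
python3 - <<'E'
from h import *
M=eyes.camera_model('wrist')
g=lambda p,z:onz('wrist',p,z,M)
k=g((222,36),.076);h=g((257,161),.052);d=k-h
print(k,h,np.hypot(*d[:2]),np.arctan2(d[0],-d[1]))
for n,p,z in [('pl',(293,199),.048),('pr',(342,199),.048),('tl',(286,138),.023),('tr',(347,136),.023),('TL',(258,121),.012),('TR',(363,121),.012),('pivot',(319,283),.084),('BR',(364,278),.012)]: print(n,g(p,z).round(4))
E
```

```text
[0.60828109 0.07220162 0.076     ] [0.51896878 0.05822052 0.052     ] 0.0903999992306706 1.7260777448668505
pl [0.4841 0.0285 0.048 ]
pr [ 0.4841 -0.016   0.048 ]
tl [0.5368 0.0359 0.023 ]
tr [ 0.5387 -0.0214  0.023 ]
TL [0.5522 0.0637 0.012 ]
TR [ 0.5523 -0.0376  0.012 ]
pivot [0.4203 0.0049 0.084 ]
BR [ 0.382  -0.0462  0.012 ]
```

apply_moves([
  {"fingers": -0.5, "dx": 0.005, "dy": -0.0006, "dz": 0.045, "turn": 0},
  {"fingers": -0.5, "dx": 0, "dy": 0, "dz": 0.04, "turn": 0},
  {"fingers": -0.5, "dx": 0, "dy": 0, "dz": 0.03, "turn": 0},
  {"fingers": -0.5, "dx": 0, "dy": 0, "dz": 0, "turn": 0},
  {"fingers": -0.1, "dx": 0, "dy": 0, "dz": 0, "turn": 0},
  {"fingers": 0.1, "dx": 0, "dy": 0, "dz": 0, "turn": 0},
  {"fingers": 0.23, "dx": 0, "dy": 0, "dz": 0, "turn": 0},
  {"fingers": 0.23, "dx": 0, "dy": 0, "dz": 0, "turn": 0},
  {"fingers": 0.23, "dx": 0, "dy": 0, "dz": 0, "turn": 0},
], grip_force=20)

```text
time: 9.48
tcp_pos: [0.4857, 0.0061, 0.0329]
tcp_rot: [0.0, 1.0, -0.0, 0.002]
ft_force: [1.9, -0.0, 6.4]
width: 0.0338
finger_force: 8.0
```

apply_moves([
  {"fingers": 0.23, "dx": 0, "dy": 0, "dz": -0.006, "turn": 0},
  {"fingers": 0.23, "dx": 0, "dy": 0, "dz": -0.01, "turn": 0},
  {"fingers": 0.23, "dx": 0, "dy": 0, "dz": -0.015, "turn": 0},
  {"fingers": 0.23, "dx": 0, "dy": 0, "dz": -0.02, "turn": 0},
  {"fingers": 0.23, "dx": 0, "dy": 0, "dz": -0.02, "turn": 0},
  {"fingers": 0.23, "dx": 0, "dy": 0, "dz": -0.015, "turn": 0},
  {"fingers": 0.23, "dx": 0, "dy": 0, "dz": -0.006, "turn": 0},
  {"fingers": 0.23, "dx": 0, "dy": 0, "dz": 0, "turn": 0},
  {"fingers": 0.23, "dx": 0, "dy": 0, "dz": 0, "turn": 0},
  {"fingers": 0.23, "dx": 0, "dy": 0, "dz": 0, "turn": 0},
], grip_force=20)

```text
time: 10.72
tcp_pos: [0.4837, 0.0065, 0.123]
tcp_rot: [-0.0, 1.0, -0.0, -0.001]
ft_force: [0.1, 0.0, -0.4]
width: 0.0342
finger_force: 6.5
```

```bash
python3 - <<'E'
from h import *
s=telemetry.get_state();print(s['tcp_pos'],s['width'],s['finger_force'],s['ft_force'])
for c in ['wrist','scene','side']: cv2.imwrite(f'pics/f_{c}.png',eyes.read_camera(c))
w=cv2.imread('pics/f_wrist.png');a=cv2.imread('pics/f_scene.png')
W=cv2.resize(w[100:350,200:440],(480,500),interpolation=cv2.INTER_CUBIC)
A=cv2.resize(a[110:235,215:295],(320,500),interpolation=cv2.INTER_CUBIC)
cv2.imwrite('pics/f.png',np.hstack([W,A]))
E
```

```text
[0.48371944 0.00652866 0.1230064 ] 0.034160685191115814 6.4841417864954565 [ 0.06148393  0.00079382 -0.42800137]
```

View pics/f.png

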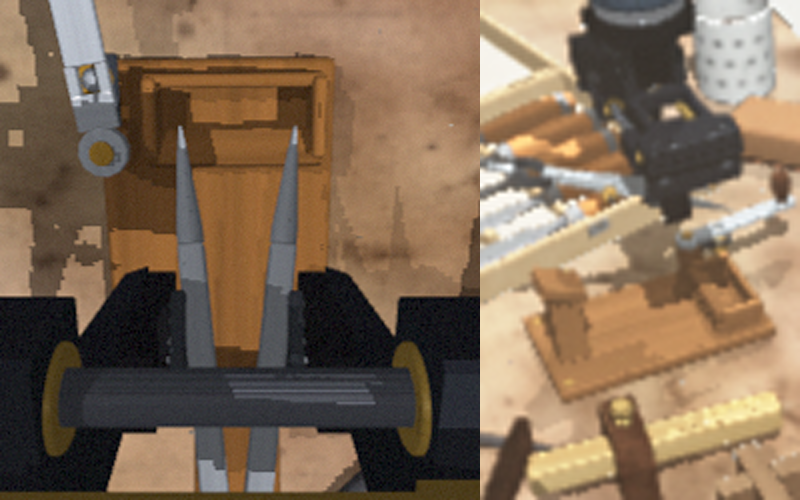

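The dividers are held clear of the stand. The tips are at about (290.5,164) and (347.5,163.5) in the wrist picture.

```bash
python3 - <<'E'
from h import *
M=eyes.camera_model('wrist');s=telemetry.get_state()
for z in [.1,.105,.11,.115,.117,.12,.125,.13]:
    l=onz('wrist',(290.5,164),z,M);r=onz('wrist',(347.5,163.5),z,M);print(z,l.round(4),r.round(4),'gap',np.linalg.norm(l-r).round(4),'ahead',((l+r)/2-s['tcp_pos']).round(4))
E
```

```text
0.1 [0.5302 0.0227 0.1   ] [ 0.5305 -0.0118  0.1   ] gap 0.0345 ahead [ 0.0464 -0.001  -0.0233]
0.105 [0.5309 0.0222 0.105 ] [ 0.5312 -0.0113  0.105 ] gap 0.0335 ahead [ 0.0471 -0.001  -0.0183]
0.11 [0.5316 0.0217 0.11  ] [ 0.5319 -0.0108  0.11  ] gap 0.0325 ahead [ 0.0478 -0.001  -0.0133]
0.115 [0.5324 0.0213 0.115 ] [ 0.5326 -0.0102  0.115 ] gap 0.0315 ahead [ 0.0485 -0.0009 -0.0083]
0.117 [0.5327 0.0211 0.117 ] [ 0.5329 -0.01    0.117 ] gap 0.0311 ahead [ 0.0488 -0.0009 -0.0063]
0.12 [0.5331 0.0208 0.12  ] [ 0.5334 -0.0097  0.12  ] gap 0.0305 ahead [ 0.0492 -0.0009 -0.0033]
0.125 [0.5338 0.0203 0.125 ] [ 0.5341 -0.0092  0.125 ] gap 0.0295 ahead [ 0.05   -0.0009  0.0017]
0.13 [0.5345 0.0198 0.13  ] [ 0.5348 -0.0086  0.13  ] gap 0.0284 ahead [ 0.0507 -0.0009  0.0067]
```

apply_moves([
  {"fingers": 0.23, "dx": 0.006, "dy": 0.008, "dz": 0, "turn": 0},
  {"fingers": 0.23, "dx": 0.012, "dy": 0.017, "dz": 0, "turn": 0},
  {"fingers": 0.23, "dx": 0.016, "dy": 0.022, "dz": 0, "turn": 0},
  {"fingers": 0.23, "dx": 0.016, "dy": 0.022, "dz": 0, "turn": 0},
  {"fingers": 0.23, "dx": 0.016, "dy": 0.022, "dz": 0, "turn": 0},
  {"fingers": 0.23, "dx": 0.016, "dy": 0.022, "dz": 0, "turn": 0},
  {"fingers": 0.23, "dx": 0.012, "dy": 0.018, "dz": 0.01, "turn": 0},
  {"fingers": 0.23, "dx": 0.01, "dy": 0.014, "dz": 0.015, "turn": 0},
  {"fingers": 0.23, "dx": 0.006, "dy": 0.008, "dz": 0.015, "turn": 0},
  {"fingers": 0.23, "dx": 0, "dy": 0, "dz": 0.01, "turn": 0},
  {"fingers": 0.23, "dx": 0, "dy": 0, "dz": 0, "turn": 0},
  {"fingers": 0.23, "dx": 0, "dy": 0, "dz": 0, "turn": 0},
], grip_force=20)

```text
time: 12.38
tcp_pos: [0.5943, -0.1462, 0.0741]
tcp_rot: [0.0, 1.0, 0.0, 0.0]
ft_force: [0.0, 0.5, -0.9]
width: 0.034
finger_force: 6.5
```

```bash
python3 - <<'E'
from h import *
s=telemetry.get_state();print(s['tcp_pos'],s['width'],s['finger_force'],s['ft_force'])
for c in ['wrist','scene','side']: cv2.imwrite(f'pics/g_{c}.png',eyes.read_camera(c))
w=cv2.imread('pics/g_wrist.png');a=cv2.imread('pics/g_scene.png');b=cv2.imread('pics/g_side.png')
W=cv2.resize(w[80:280,220:420],(500,500),interpolation=cv2.INTER_CUBIC)
A=cv2.resize(a[170:220,295:355],(300,250),interpolation=cv2.INTER_CUBIC)
B=cv2.resize(b[175:225,310:370],(300,250),interpolation=cv2.INTER_CUBIC)
cv2.imwrite('pics/g.png',np.hstack([W,np.vstack([A,B])]))
E
```

```text
[ 0.59427542 -0.14617393  0.07410117] 0.034036750596504066 6.483175589237362 [ 0.01132667  0.5065638  -0.92232442]
```

View pics/g.png

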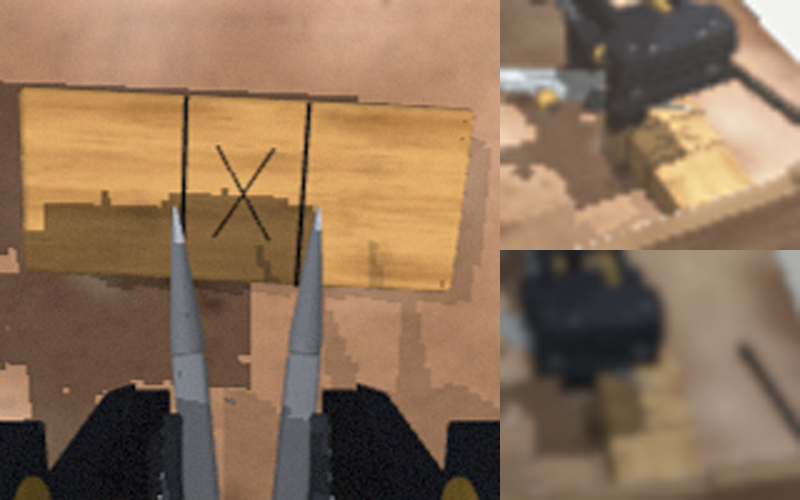

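The two tips are at crop (175,207) and (319,208). They straddle the lines, which sit at 184.5 and 302 in the same row, and the cross lies between them.

```bash
python3 - <<'E'
from h import *
M=eyes.camera_model('wrist');s=telemetry.get_state();print(s['tcp_pos'])
f=lambda u,v:(220+u/2.5,80+v/2.5)
L=[onz('wrist',f(*p),.03,M) for p in [(187,95),(184,200),(309,102),(297,285)]]
for p in L:print(p.round(4))
for p in [(22,88),(472,108),(455,291),(27,270)]:print('corner',onz('wrist',f(*p),.03,M).round(4))
for z in [.055,.06,.065,.07]:
    l=onz('wrist',f(175,207),z,M);r=onz('wrist',f(319,208),z,M);print(z,l.round(4),r.round(4),np.linalg.norm(l-r).round(4))
E
```

```text
[ 0.59460573 -0.14639566  0.07453581]
[ 0.6679 -0.1316  0.03  ]
[ 0.6406 -0.1302  0.03  ]
[ 0.6662 -0.1635  0.03  ]
[ 0.6168 -0.1614  0.03  ]
corner [ 0.6696 -0.0887  0.03  ]
corner [ 0.6647 -0.2064  0.03  ]
corner [ 0.615  -0.2059  0.03  ]
corner [ 0.6211 -0.086   0.03  ]
0.055 [ 0.6421 -0.1302  0.055 ] [ 0.6419 -0.1643  0.055 ] 0.0341
0.06 [ 0.6428 -0.1307  0.06  ] [ 0.6426 -0.1638  0.06  ] 0.0331
0.065 [ 0.6435 -0.1312  0.065 ] [ 0.6433 -0.1632  0.065 ] 0.0321
0.07 [ 0.6442 -0.1317  0.07  ] [ 0.644  -0.1627  0.07  ] 0.031
```

apply_moves([
  {"fingers": 0.23, "dx": 0, "dy": -0.0006, "dz": 0.005, "turn": 0},
  {"fingers": 0.23, "dx": 0, "dy": 0, "dz": 0.006, "turn": 0},
  {"fingers": 0.23, "dx": 0, "dy": 0, "dz": 0.006, "turn": 0},
  {"fingers": 0.23, "dx": 0, "dy": 0, "dz": 0.005, "turn": 0},
  {"fingers": 0.23, "dx": 0, "dy": 0, "dz": 0.003, "turn": 0},
  {"fingers": 0.23, "dx": 0, "dy": 0, "dz": 0.003, "turn": 0},
  {"fingers": 0.23, "dx": 0, "dy": 0, "dz": 0, "turn": 0},
  {"fingers": 0.23, "dx": 0, "dy": 0, "dz": 0, "turn": 0},
  {"fingers": 0.23, "dx": 0, "dy": 0, "dz": 0, "turn": 0},
], grip_force=20)

```text
time: 13.65
tcp_pos: [0.5944, -0.1461, 0.046]
tcp_rot: [0.0, 1.0, 0.0, 0.0]
ft_force: [-0.5, 0.1, -2.5]
width: 0.034
finger_force: 6.5
```

```bash
python3 - <<'E'
from h import *
s=telemetry.get_state();print(s['tcp_pos'],s['width'],s['finger_force'],s['ft_force'])
for c in ['wrist','scene','side']: cv2.imwrite(f'pics/k_{c}.png',eyes.read_camera(c))
w=cv2.imread('pics/k_wrist.png');a=cv2.imread('pics/k_scene.png');b=cv2.imread('pics/k_side.png')
W=cv2.resize(w[100:225,240:365],(500,500),interpolation=cv2.INTER_CUBIC)
A=cv2.resize(a[180:210,310:346],(300,250),interpolation=cv2.INTER_CUBIC)
B=cv2.resize(b[180:210,320:356],(300,250),interpolation=cv2.INTER_CUBIC)
cv2.imwrite('pics/k.png',np.hstack([W,np.vstack([A,B])]))
E
```

```text
[ 0.59437726 -0.14606682  0.04596129] 0.03397584882950645 6.483001582237193 [-0.45824804  0.06201154 -2.45882702]
```

View pics/k.png

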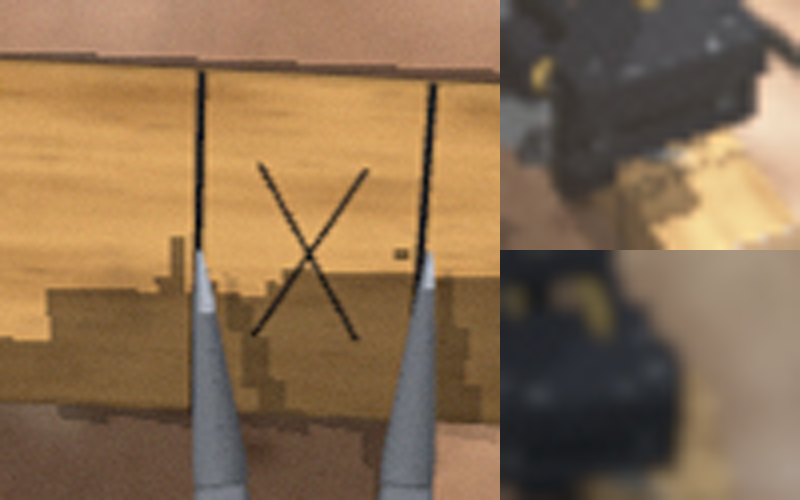

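The tips at (200,250) and (429,250) sit on the lines, at 199 and 420 in that row. Their shadows, at about (178,240) and (402,253), are separate from the tips, so the points are clear of the wood. I'll use the shadows to check the height.

```bash
python3 - <<'E'
from h import *
M=eyes.camera_model('wrist');s=telemetry.get_state();print(s['tcp_pos'],s['width'])
R=np.array(M['R']);c=-R.T@np.array(M['t'])+[0,0,.0283]+np.array([0.0001,-.0003,0]);G=dict(M,t=-R@c)
k=lambda u,v:(240+u/4,100+v/4); g=lambda u,v:(220+u/2.5,80+v/2.5)
for h in [.002,.005,.008,.011]:
    for n,tk,sk,tg,sg in [('L',(200,250),(178,238),(175,207),(105,192)),('R',(429,250),(402,252),(319,208),(225,189))]:
        Tk=onz('wrist',k(*tk),.03+h,M);Sk=onz('wrist',k(*sk),.03,M)-Tk
        Tg=onz('wrist',g(*tg),.03+h+.0283,G);Sg=onz('wrist',g(*sg),.03,G)-Tg
        print(h,n,Tk.round(4),(Sk[:2]/h).round(2),(Sg[:2]/(h+.0283)).round(2))
for p in [(202,70),(190,410),(433,85),(416,290)]: print(onz('wrist',k(*p),.03,M).round(4))
E
```

```text
[ 0.59431071 -0.14601167  0.0458737 ] 0.03384383204568857
0.002 L [ 0.6428 -0.1304  0.032 ] [0.73 1.66] [-0.    0.72]
0.002 R [ 0.6428 -0.1631  0.032 ] [-0.28  1.85] [0.03 0.74]
0.005 L [ 0.6432 -0.1307  0.035 ] [0.21 0.72] [-0.02  0.66]
0.005 R [ 0.6432 -0.1628  0.035 ] [-0.2   0.68] [0.01 0.66]
0.008 L [ 0.6436 -0.131   0.038 ] [0.08 0.49] [-0.03  0.62]
0.008 R [ 0.6436 -0.1625  0.038 ] [-0.17  0.38] [0.  0.6]
0.011 L [ 0.644  -0.1313  0.041 ] [0.02 0.38] [-0.04  0.58]
0.011 R [ 0.644  -0.1622  0.041 ] [-0.16  0.25] [-0.01  0.54]
[ 0.6674 -0.1312  0.03  ]
[ 0.6184 -0.1281  0.03  ]
[ 0.6654 -0.1633  0.03  ]
[ 0.6366 -0.1616  0.03  ]
```

apply_moves([
  {"fingers": 0.23, "dx": 0, "dy": -0.0008, "dz": 0, "turn": 0},
  {"fingers": 0.23, "dx": 0, "dy": 0, "dz": 0, "turn": 0},
  {"fingers": 0.23, "dx": 0, "dy": 0, "dz": 0, "turn": 0},
  {"fingers": 0.23, "dx": 0, "dy": 0, "dz": 0, "turn": 0},
  {"fingers": 0.23, "dx": 0, "dy": 0, "dz": 0, "turn": 0},
  {"fingers": 0.23, "dx": 0, "dy": 0, "dz": 0, "turn": 0},
  {"fingers": 0.23, "dx": 0, "dy": 0, "dz": 0, "turn": 0},
  {"fingers": 0.23, "dx": 0, "dy": 0, "dz": 0, "turn": 0},
  {"fingers": 0.23, "dx": 0, "dy": 0, "dz": 0, "turn": 0},
  {"fingers": 0.23, "dx": 0, "dy": 0, "dz": 0, "turn": 0},
  {"fingers": 0.23, "dx": 0, "dy": 0, "dz": 0, "turn": 0},
  {"fingers": 0.23, "dx": 0, "dy": 0, "dz": 0, "turn": 0},
  {"fingers": 0.23, "dx": 0, "dy": 0, "dz": 0, "turn": 0},
  {"fingers": 0.23, "dx": 0, "dy": 0, "dz": 0, "turn": 0},
  {"fingers": 0.23, "dx": 0, "dy": 0, "dz": 0, "turn": 0},
  {"fingers": 0.23, "dx": 0, "dy": 0, "dz": 0, "turn": 0},
  {"fingers": 0.23, "dx": 0, "dy": 0, "dz": 0, "turn": 0},
  {"fingers": 0.23, "dx": 0, "dy": 0, "dz": 0, "turn": 0},
  {"fingers": 0.23, "dx": 0, "dy": 0, "dz": 0, "turn": 0},
  {"fingers": 0.23, "dx": 0, "dy": 0, "dz": 0, "turn": 0},
], grip_force=20)

```text
time: 16.3
tcp_pos: [0.5942, -0.1452, 0.0457]
tcp_rot: [-0.0, 1.0, -0.0, -0.0]
ft_force: [-0.7, 0.2, -1.3]
width: 0.0337
finger_force: 6.5
```

```bash
python3 - <<'E'
from h import *
s=telemetry.get_state();print(s['tcp_pos'],s['width'],s['finger_force'],s['ft_force'])
w=eyes.read_camera('wrist')
cv2.imwrite('pics/m.png',cv2.resize(w[100:225,240:365],(500,500),interpolation=cv2.INTER_CUBIC))
E
```

```text
[ 0.5942023  -0.14519458  0.04572157] 0.033718099495210124 6.48301201639697 [-0.65907545  0.15044603 -1.27429494]
```

View pics/m.png

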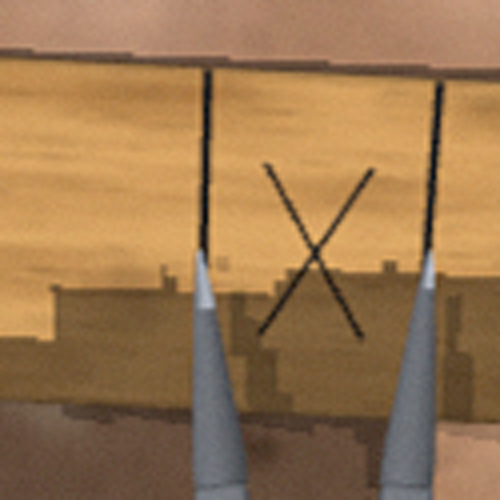

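The tips at (201,250) and (429,250) stay on the lines, at about 203 and 428. I'll raise them 1 mm for margin and hold again.

apply_moves([
  {"fingers": 0.23, "dx": 0, "dy": 0, "dz": -0.001, "turn": 0},
  {"fingers": 0.23, "dx": 0, "dy": 0, "dz": 0, "turn": 0},
  {"fingers": 0.23, "dx": 0, "dy": 0, "dz": 0, "turn": 0},
  {"fingers": 0.23, "dx": 0, "dy": 0, "dz": 0, "turn": 0},
  {"fingers": 0.23, "dx": 0, "dy": 0, "dz": 0, "turn": 0},
  {"fingers": 0.23, "dx": 0, "dy": 0, "dz": 0, "turn": 0},
  {"fingers": 0.23, "dx": 0, "dy": 0, "dz": 0, "turn": 0},
  {"fingers": 0.23, "dx": 0, "dy": 0, "dz": 0, "turn": 0},
  {"fingers": 0.23, "dx": 0, "dy": 0, "dz": 0, "turn": 0},
  {"fingers": 0.23, "dx": 0, "dy": 0, "dz": 0, "turn": 0},
  {"fingers": 0.23, "dx": 0, "dy": 0, "dz": 0, "turn": 0},
  {"fingers": 0.23, "dx": 0, "dy": 0, "dz": 0, "turn": 0},
  {"fingers": 0.23, "dx": 0, "dy": 0, "dz": 0, "turn": 0},
  {"fingers": 0.23, "dx": 0, "dy": 0, "dz": 0, "turn": 0},
  {"fingers": 0.23, "dx": 0, "dy": 0, "dz": 0, "turn": 0},
  {"fingers": 0.23, "dx": 0, "dy": 0, "dz": 0, "turn": 0},
  {"fingers": 0.23, "dx": 0, "dy": 0, "dz": 0, "turn": 0},
  {"fingers": 0.23, "dx": 0, "dy": 0, "dz": 0, "turn": 0},
  {"fingers": 0.23, "dx": 0, "dy": 0, "dz": 0, "turn": 0},
  {"fingers": 0.23, "dx": 0, "dy": 0, "dz": 0, "turn": 0},
], grip_force=20)

```text
time: 18.85
tcp_pos: [0.5942, -0.1452, 0.0467]
tcp_rot: [0.0, 1.0, 0.0, -0.0]
ft_force: [-0.9, 0.3, -2.0]
width: 0.0339
finger_force: 6.5
```

```bash
python3 -c "
from h import *
s=telemetry.get_state();print(s['tcp_pos'],s['width'],s['finger_force'],s['ft_force']);print(order.sign_off())"
```

```text
[ 0.59421579 -0.14518925  0.04672185] 0.03394577310433182 6.482953798404196 [-0.87420629  0.34297805 -2.03295228]
the job is handed in; nothing more can be done
None
```

I handed the job in with the keeper arm swung out into its catch and the dividers held still, points about 32 mm apart, one over each pencil line and an estimated 6 mm above the wood; the judge's result was not shown.

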